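# Wind the worm-drive slicing stand on to its next division

### The job

Take the stop pin from its rest and push it fully home in the hole at the right-hand end of the division ring as seen from the robot (the one nearest the rest), the next hole ahead of the turntable's finger. Then turn the handwheel clockwise (seen from above), several turns, until the finger comes up against the pin and you feel the wheel go clearly stiffer, so that the finger is left bearing firmly on the pin; do not force the wheel on past that. Leave the pin in its hole, let go, and do not disturb the tape roll, the sugar dredger or the loose bun.

Things in the scene. Friction and masses are not known exactly. Their poses are not given: they have to be found in the camera images.
- stop_pin: Loose steel pin, about 60 g, standing upright in the rest: shank 12 mm across, 70 mm long over all, its top 14 mm a round head 22 mm across (grip the head from above). Origin at the centre of its lower end, z up the pin. In the rest or fully home in a ring hole the lower end is at z = 10 mm and the head spans z = 66 to 80 mm.
- pin_rest: Fixed pin holder: wooden foot 64 x 64 x 8 mm with an aluminium block 30 x 30 mm on it, top at z = 36 mm, with a blind hole for the pin. Origin under its centre, on the table. Note: fixed bun stacks up to 293 mm high stand near the robot at about x = 0.20 to 0.475, y = -0.21 to 0.235 m (beyond x = 0.39 only y = -0.09 to 0.10): go over or round them.
- division_ring: Fixed aluminium arc round the far and right side of the turntable with three blocks 30 x 30 mm, tops at z = 36 mm, 60 degrees apart, 112 mm from the turntable's axis. Each has a blind hole 13.2 mm wide, 26 mm deep, with a 1.5 mm chamfer (about 1 mm play for the pin). Origin on the turntable's axis at table height. How far round it is set varies.
- hole_next (a point): Centre of the mouth (z = 36 mm) of the hole at the clockwise (right-hand, -y) end of the ring: the next one ahead of the finger. The other two holes lie behind the finger and stay empty.
- turntable: Steel turntable 156 mm across, top z = 50 mm; a bun held on it turns with it (top z = 123 mm). One dark finger 14 mm wide reaches to 124 mm from the axis, z = 38 to 54 mm, passing over the ring's blocks and under the pin's head; it meets the pin 13 mm short of the pin's centre. Origin on the axis at table height, x axis along the finger, which is clamped up to 3 mm to either side of it.
- handwheel: Dark wheel 96 mm across, top at z = 72 mm, vertical axis. 30 turns clockwise from above make one turn of the turntable, the same way; the pin is met after 2 to 4 turns. Running free it takes about 4 N at the handle; with the finger on the pin 1 N more per 10 N between them. Twice the free force is firm; over 2.5 times strains the pin. It holds when released. Origin under its centre, z = 62 mm.
- wheel_axis (a point): Point on the handwheel's axis at the height of the middle of the handle's grip (z = 103 mm).
- handle_grip (a point): Middle of the grip of the wheel's upright black handle, 20 mm in diameter, standing from z = 77 to 123 mm, 36 mm from the wheel's axis. The handle revolves freely on its spindle, so it can be held with the gripper pointing down and led round in circles without turning the gripper.
- sugar_dredger: Bystander: steel sugar shaker 70 mm across, 116 mm high, loose. Origin at the centre of its underside.
- tape_spare: Bystander: roll of brown tape 90 mm across, 48 mm high, loose, lying flat. Origin at the centre of its underside.
- loose_bun: Bystander: loose bun 132 x 141 x 70 mm on the table. Origin at the centre of its underside.

How it is judged (in metres and radians):
On the way:
1. the stop pin stands fully home in the right-hand end hole of the ring, let go, with the finger not yet on it (horizontal distance between stop_pin and hole_next below 0.004 m and z of stop_pin in the frame of division_ring below 0.013 m and angle between stop_pin's own z axis and vertical below 0.14 rad and contact force between the fingers and stop_pin below 0.1 N and contact force between turntable and stop_pin below 0.5 N), for 0.2 s.
At the end, for the whole second after the job is handed in: The pin is fully home in the right-hand end hole (lower end no more than 3 mm above the bottom, within 4 mm of the hole's centre, leaning under 8 degrees), and the finger is left at rest bearing on it with more than 15 N (horizontal distance between stop_pin and hole_next below 0.004 m and z of stop_pin in the frame of division_ring below 0.013 m and angle between stop_pin's own z axis and vertical below 0.14 rad and contact force between turntable and stop_pin above 15 N and angular speed of turntable below 0.02 rad/s and linear speed of stop_pin below 0.01 m/s); the robot touches nothing.
It fails at once if the finger is forced against the pin with more than 70 N (contact force between turntable and stop_pin above 70 N).
It fails at once if the sugar dredger is moved by more than 20 mm (distance of sugar_dredger from where it was at the start of the episode above 0.02 m).
It fails at once if the tape spare is moved by more than 20 mm (distance of tape_spare from where it was at the start of the episode above 0.02 m).
It fails at once if the loose bun is moved by more than 20 mm (distance of loose_bun from where it was at the start of the episode above 0.02 m).
It also fails if it takes over 72 s, if anything falls off the work surface, if the arm or the gripper's body presses on something with over 40 N, if the wrist force passes 120 N, or if a joint passes its speed limit or range.

### The arm

A 6-joint arm with a two-finger parallel gripper is mounted at the origin on the work surface; the furniture and walls round the work are solid. World frame = base frame: x ahead of the robot, y to its left, z up, the work surface at z = 0. Lengths are in mm, angles in rad, forces in N, time in s.
With the tool pointing down it reaches from about 300 to 775 mm from the base axis. Payload 14.6 kg.
Tool frame: the origin (TCP) lies at the very end of the fingers, on their centre line; the grasp point (between the pads) lies 19 mm behind it; z points along the fingers, y is the line along which they close (so a half turn about z gives the same grasp; the last joint's range is limited). The gripper opens to 94 mm and grips with 3 to 60 N. Pads are 16 mm wide; open, the fingers measure 119 mm over their backs; the gripper's body (75 mm by 177 mm) begins 78 mm behind the grasp point.
Start: joints at [-0.067, 0.3, 1.521, -0, 1.321, -0.067], TCP at [549.99, -0.002, 178.746] pointing down, gripper open.
Joint ranges: [-3.03, 3.03], [-0.79, 2.21], [0.23, 2.52], [-1.04, 4.18], [0, 3.07], [-2.55, 2.55]. Speed limits (rad/s): [2.22, 2.22, 2.57, 3.14, 3.14, 3.14].

### API

Orientations are given as a 3x3 rotation matrix whose columns are the frame's x, y, z axes.
In Python, from bench import arm gives the robot as it stands.
- The arm moves only by the tool jog_arm, never from a script. Its argument "targets" is a list of rows, each a list of 7 numbers: the turn, a rotation vector about the tool's x, y, z in degrees, then the shift along the tool's x, y, z in cm, then the gripper command: -1 is shut, 1 is fully open, values between are in proportion. A call has 1 to 20 rows; each row shifts and turns the commanded pose from where the row before left it, along the tool's axes as they then stand; what a row does not reach is not made up. A row lasts 1/8 s, in which the tool goes at most 62.5 mm and 10.7 degrees, less where a joint would pass 70% of its speed; a pose out of reach is approached as far as the arm can. A call is refused whole if a number of a shift passes 6.25 or a number of a turn 10.7, either way. A call with a gripper value outside its range is refused whole. The fingers move at their own pace and stop on an object; the grip force is fixed at half the most. Time passes only in rows, so rows that do not move let the fingers close. It gives the time, the measured TCP pose, the force, the opening and the grip force at its end, in the units of the state.
- arm.sense(): the state, without advancing time (a new reading comes with each control period).
- arm.grab_frame(name): name is "scene" or "side" or "wrist"; returns the picture (400x640x3 uint8, red, green, blue); there is no depth.
- arm.camera_model(name): a dict with "mtx" (3x3 intrinsics, pixels), "extrinsics" (4x4, takes a point from camera to world coordinates). Camera axes: x right, y up, looking along -z (the intrinsics and any distortion apply to the point x, -y, -z); pixel columns grow to the right and rows downward; lengths in mm; the calibration is good to about 2 mm. A picture is of the moment at which its call begins: read the wrist's pose just before it. camera_model takes no time and is no camera call; for the wrist camera it gives the pose at the moment of the call.
- arm.close_job(): hands the job in; it is judged then, once.
The state is a dict: "t": time; "joints": joint angles; "joint_vel": joint speeds; "tau": joint torques, N m; "position": TCP position; "tcp_rot": TCP orientation; "wrist_force": force on the tool from outside, world axes, zero at the start; "moment": the same for the moment, N m; "opening": finger opening in mm; "grip_force": force on a finger pad.
Only numpy, scipy, OpenCV 4.12 (cv2) and the standard library are available. Lean on these libraries where they do the work, as an engineer would, in place of code of your own. Each camera call takes 0.05 s, during which the arm holds its last target. There are 200 camera calls.

## Working session

There is one attempt and no reset: what is moved stays moved. The work goes in short steps, Python scripts to look and compute and a tool call to move; the robot and the scene stay as the last step left them, time stands still between calls to the robot, and variables do not carry over. Pictures are saved under pics/ and viewed, at most 10 in all, crops included, and the job is handed in when it is done.

Besides the shell and the picture viewer there is one more tool, called after "Emit:" as name(argument=value, ...), one argument or row to a line, values as JSON. jog_arm: Moves the arm, as the interface text tells. Its arguments: {"type":"object","properties":{"targets":{"type":"array","items":{"type":"array","items":{"type":"number"}}}},"required":["targets"]}

```bash
mkdir -p pics; cat > h.py <<'E'
import numpy as np,cv2
from bench import arm
def snap(n,f):
    m=arm.camera_model(n);im=arm.grab_frame(n)
    cv2.imwrite('pics/'+f,cv2.cvtColor(im,cv2.COLOR_RGB2BGR));np.savez('pics/'+f+'.npz',K=m['mtx'],E=m['extrinsics'])
    print(n,{k:v for k,v in m.items() if k not in('mtx','extrinsics')})
def ray(f,u,v,z):
    d=np.load('pics/'+f+'.npz');K,E=d['K'],d['E']
    p=np.linalg.inv(K)@[u,v,1];w=E[:3,:3]@[p[0],-p[1],-p[2]]*1.0
    # point coords (x,-y,-z) apply to the intrinsics
    o=E[:3,3];return (o+w*(z-o[2])/w[2]).round(1)
def proj(f,P):
    d=np.load('pics/'+f+'.npz');q=np.linalg.inv(d['E'])@[*P,1];q=d['K']@[q[0],-q[1],-q[2]];return (q[:2]/q[2]).round(1)
E
python3 - <<'E'
from h import *
for n in('scene','side','wrist'): snap(n,n+'0.png'); d=np.load('pics/'+n+'0.png.npz');print(d['K'],d['E'].round(3))
s=arm.sense();print(s['position'],s['tcp_rot'],s['t'],s['opening'])
E
```

```text
scene {}
[[458.32617656   0.         312.65236971]
 [  0.         458.32617656 197.20506355]
 [  0.           0.           1.        ]] [[-3.160000e-01 -7.090000e-01  6.310000e-01  1.359056e+03]
 [ 9.490000e-01 -2.350000e-01  2.110000e-01  3.016120e+02]
 [-2.000000e-03  6.660000e-01  7.460000e-01  1.138572e+03]
 [ 0.000000e+00  0.000000e+00  0.000000e+00  1.000000e+00]]
side {}
[[481.24970221   0.         318.47759606]
 [  0.         481.24970221 187.35003775]
 [  0.           0.           1.        ]] [[ 9.91000e-01  6.90000e-02 -1.15000e-01  3.47670e+02]
 [-1.32000e-01  6.11000e-01 -7.80000e-01 -9.99341e+02]
 [ 1.60000e-02  7.89000e-01  6.15000e-01  9.15311e+02]
 [ 0.00000e+00  0.00000e+00  0.00000e+00  1.00000e+00]]
wrist {}
[[281.48873677   0.         320.89276445]
 [  0.         281.48873677 200.7115536 ]
 [  0.           0.           1.        ]] [[ 1.00000e+00 -1.00000e-03  1.00000e-03  5.49399e+02]
 [ 1.00000e-03  9.69000e-01  2.45000e-01  7.13170e+01]
 [-2.00000e-03 -2.45000e-01  9.69000e-01  3.83865e+02]
 [ 0.00000e+00  0.00000e+00  0.00000e+00  1.00000e+00]]
[5.49790770e+02 1.82301552e-02 1.78332030e+02] [[-8.35949085e-06  9.99999645e-01 -8.42878293e-04]
 [ 9.99999998e-01  8.40941812e-06  5.92307355e-05]
 [ 5.92378025e-05 -8.42877796e-04 -9.99999643e-01]] 0.15 94.36062324102039
```

View pics/scene0.png

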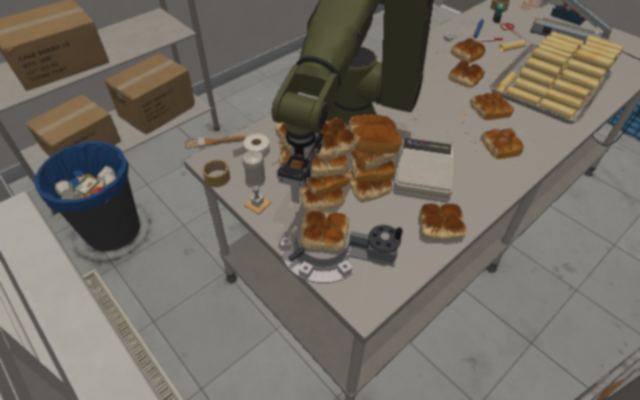

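View pics/side0.png

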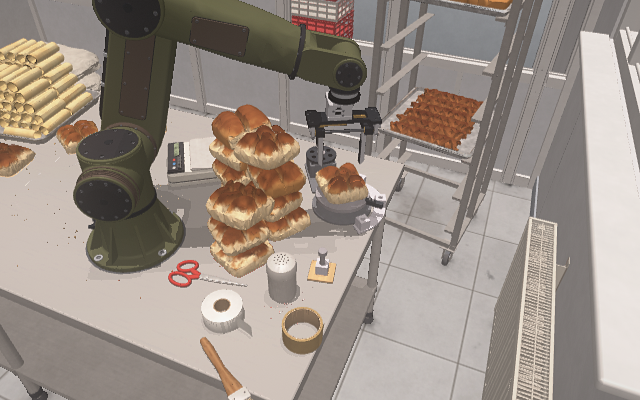

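View pics/wrist0.png

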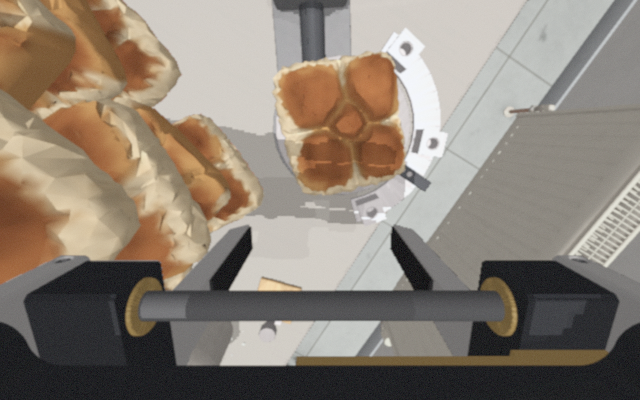

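Wrist view: ring blocks at about (405,45), (433,143) and (373,210), finger at (418,178), and pin/rest at about (270,325). In the side view the pin head is at (322,254). The handwheel is beyond the top edge of the wrist view.

```bash
python3 - <<'E'
from h import *
w='wrist0.png';
for u,v,z in[(405,45,36),(433,143,36),(373,210,36),(418,178,54),(268,325,80),(312,10,70)]: print(u,v,ray(w,u,v,z))
print('side pin',ray('side0.png',322,252,80),'wheel',ray('side0.png',321,156,72),'scene pin',ray('scene0.png',257,190,80),'wheel',ray('scene0.png',382,238,72),'handle top',ray('scene0.png',397,232,123))
print('dredger',ray('side0.png',281,262,116),'tape',ray('side0.png',303,325,40))
a=cv2.imread('pics/side0.png')[130:290,260:400];b=cv2.imread('pics/scene0.png')[180:280,230:420]
c=np.zeros((600,800,3),np.uint8);A=cv2.resize(a,None,fx=2.8,fy=2.8,interpolation=2);c[:448,:392]=A
B=cv2.resize(b,(400,210),interpolation=2);c[:210,400:]=B
W=cv2.imread('pics/wrist0.png');D=cv2.resize(W[180:360,230:470],(400,300),interpolation=2);c[215:515,400:]=D
cv2.imwrite('pics/c1.png',c)
E
```

```text
405 45 [642.7 162.9  36. ]
433 143 [684.6  55.5  36. ]
373 210 [615.8 -29.   36. ]
418 178 [663.8  15.7  54. ]
268 325 [ 482.7 -166.5   80. ]
312 10 [540.1 185.   70. ]
side pin [ 478.2 -190.8   80. ] wheel [533.7 227.8  72. ] scene pin [ 490.3 -173.7   80. ] wheel [544.1 239.4  72. ] handle top [549.6 277.3 123. ]
dredger [ 376.6 -245.8  116. ] tape [ 413.3 -364.3   40. ]
```

View pics/c1.png

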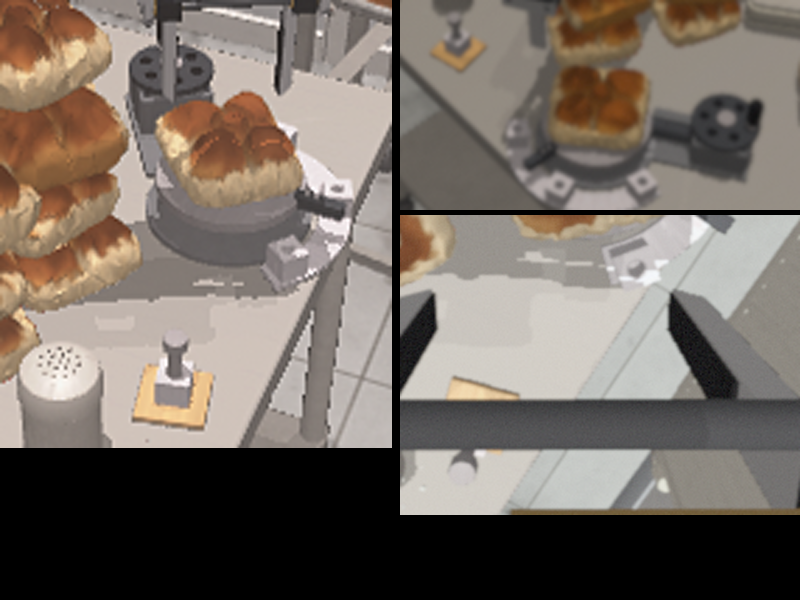

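Emit:
jog_arm(
  targets=[
    [0,0,0,0,0,-5,0],
    [0,0,0,-4.4,-1.7,0,0],
    [0,0,0,-4.4,-1.7,0,0],
    [0,0,0,-4.4,-1.7,0,0],
    [0,0,0,-4.4,-1.7,0,0],
    [0,0,10,0,0,0,0],
    [0,0,10,0,0,0,0],
    [0,0,10,0,0,0,0],
    [0,0,0,0,0,4,0],
    [0,0,0,0,0,4,0],
    [0,0,0,0,0,0,0],
    [0,0,0,0,0,0,0],
  ],
)

```text
t: 1.65
position: [482.6, -176.3, 150.3]
tcp_rot: [[0.5, 0.866, 0.001], [0.866, -0.5, -0.001], [0.0, 0.002, -1.0]]
wrist_force: [0.6, 0.4, 0.6]
opening: 46.8
grip_force: 0.0
```

```bash
python3 - <<'E'
from h import *
s=arm.sense();print(s['position'],s['tcp_rot'].round(3) if hasattr(s['tcp_rot'],'round') else s['tcp_rot'],s['joints'],s['t'],s['opening'],s['wrist_force'])
snap('wrist','w1.png')
E
```

```text
[ 482.6103129  -176.25326689  150.34208774] [[ 0.5    0.866  0.001]
 [ 0.866 -0.5   -0.001]
 [ 0.     0.002 -1.   ]] [-4.21441077e-01  2.44152371e-01  1.66015866e+00 -2.47281629e-05
  1.23564333e+00  1.02097825e-01] 1.65 46.79574625960426 [0.56208454 0.38947149 0.61353647]
wrist {}
```

View pics/w1.png

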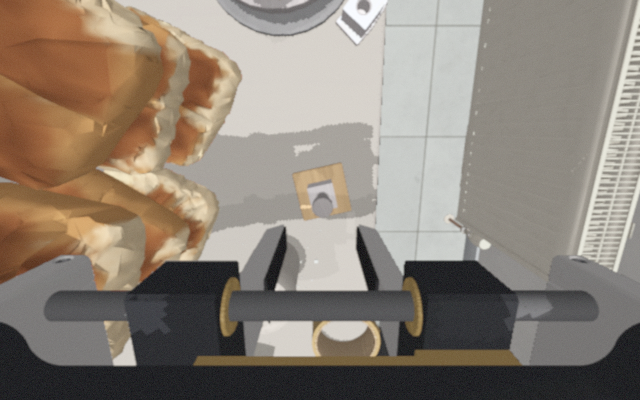

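The wrist view shows the pin head at about (322,202), centred between the fingers. hole_next is at the top, about (363,7).

```bash
python3 - <<'E'
from h import *
w='w1.png';print(ray(w,322,201,80),ray(w,363,7,36))
a=cv2.imread('pics/'+w);c=np.hstack([cv2.resize(a[155:235,280:360],(400,400),interpolation=cv2.INTER_CUBIC),cv2.resize(a[0:60,330:390],(400,400),interpolation=cv2.INTER_CUBIC)])
cv2.imwrite('pics/c2.png',c)
E
```

```text
[ 483.4 -175.9   80. ] [613.1 -32.9  36. ]
```

View pics/c2.png

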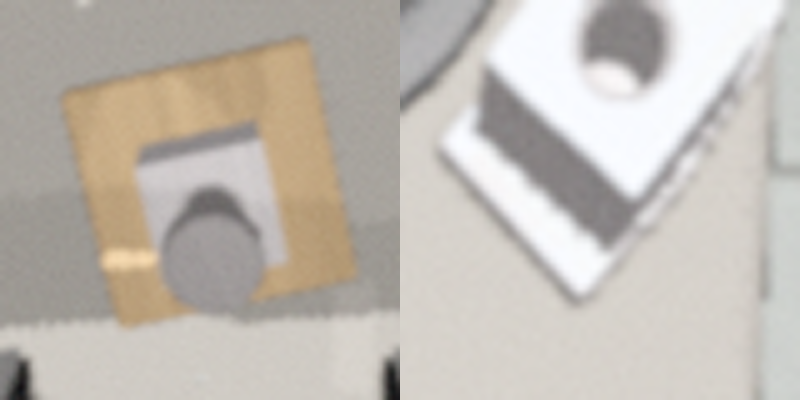

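Crop: the head top is centred at (322.4,207) and the hole mouth at (363.4,6).

```bash
python3 - <<'E'
from h import *
w='w1.png';P=ray(w,322.3,206.8,80);print(P,ray(w,363.4,5.9,36))
s=arm.sense();print((np.array(s['tcp_rot']).T@(P-s['position'])).round(1))
E
```

```text
[ 480.6 -181.3   80. ] [613.9 -32.2  36. ]
[-5.4  0.4 70.6]
```

Emit:
jog_arm(
  targets=[
    [0,0,0,-0.5,0.05,0,0],
    [0,0,0,0,0,3,0],
    [0,0,0,0,0,3,0],
    [0,0,0,0,0,3,0],
    [0,0,0,0,0,0,0],
    [0,0,0,0,0,0,-1],
    [0,0,0,0,0,0,-1],
    [0,0,0,0,0,0,-1],
    [0,0,0,0,0,0,-1],
  ],
)

```text
t: 2.82
position: [480.1, -180.6, 59.1]
tcp_rot: [[0.5, 0.866, 0.001], [0.866, -0.5, -0.0], [0.0, 0.001, -1.0]]
wrist_force: [0.8, 0.1, -0.4]
opening: 10.6
grip_force: 0.0
```

```bash
python3 - <<'E'
from h import *
snap('wrist','w2.png');snap('side','s2.png')
s=arm.sense();print(s['opening'],s['grip_force'])
print(proj('w2.png',[480,-180.5,73]))
a=cv2.imread('pics/w2.png')[120:320,220:420];b=cv2.imread('pics/s2.png')[200:300,270:370]
cv2.imwrite('pics/c3.png',np.hstack([cv2.resize(x,(400,400),interpolation=2) for x in(a,b)]))
E
```

```text
wrist {}
side {}
2.5942213717022784 0.0
[321.6 230.6]
```

View pics/c3.png

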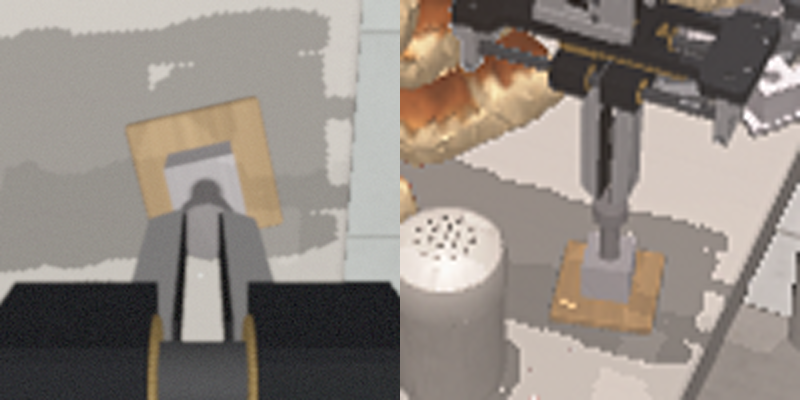

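```bash
python3 - <<'E'
from h import *
snap('wrist','w3.png');snap('side','s3.png')
s=arm.sense();print(s['opening'],s['grip_force'],s['wrist_force'],s['position'])
print('tcp',proj('w3.png',s['position']),proj('s3.png',s['position']),'side of (480,-181,80)',proj('s3.png',[480.6,-181.3,80]))
a=cv2.imread('pics/w3.png')[180:260,280:360];b=cv2.imread('pics/s3.png')[210:290,280:360]
cv2.imwrite('pics/c4.png',np.hstack([cv2.resize(x,(400,400),interpolation=2) for x in(a,b)]))
E
```

```text
wrist {}
side {}
0.44466389464500805 0.0 [-0.12341526 -0.71693098 -0.31049697] [ 479.91977736 -180.56432527   58.79225704]
tcp [321.7 224.4] [321.9 255.1] side of (480,-181,80) [322.4 249.1]
```

View pics/c4.png

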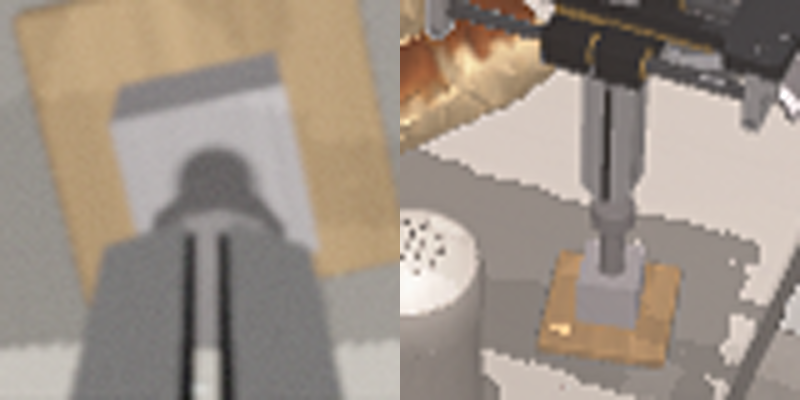

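The pictures show the fingertips sitting just above the head, so the real tips seem about 25 mm shorter than the stated TCP. I'll open, go lower clear of the block, and close again.

Emit:
jog_arm(
  targets=[
    [0,0,0,0,0,0,0],
    [0,0,0,0,0,0,0],
    [0,0,0,0,0,0,0],
    [0,0,0,0,0,0,0],
    [0,0,0,0,0,0,0],
    [0,0,0,0,0,0,0],
    [0,0,0,0,0,1.2,0],
    [0,0,0,0,0,1.2,0],
    [0,0,0,0,0,0,0],
    [0,0,0,0,0,0,0],
  ],
)

```text
t: 4.28
position: [480.0, -180.6, 34.7]
tcp_rot: [[0.5, 0.866, -0.0], [0.866, -0.5, 0.0], [-0.0, -0.0, -1.0]]
wrist_force: [0.3, 1.4, 0.4]
opening: 46.8
grip_force: 0.0
```

Emit:
jog_arm(
  targets=[
    [0,0,0,0,0,0,-1],
    [0,0,0,0,0,0,-1],
    [0,0,0,0,0,0,-1],
    [0,0,0,0,0,0,-1],
    [0,0,0,0,0,0,-1],
    [0,0,0,0,0,0,-1],
    [0,0,0,0,0,0,-1],
  ],
)

```text
t: 5.15
position: [480.0, -180.6, 34.9]
tcp_rot: [[0.5, 0.866, 0.0], [0.866, -0.5, -0.0], [0.0, 0.0, -1.0]]
wrist_force: [-0.6, -0.1, 2.0]
opening: 20.9
grip_force: 30.0
```

Emit:
jog_arm(
  targets=[
    [0,0,0,0,0,-1,-1],
    [0,0,0,0,0,-3,-1],
    [0,0,0,0,0,-3,-1],
    [0,0,0,0,0,-3,-1],
    [0,0,0,2.2,3.85,0,-1],
    [0,0,0,2.2,3.85,0,-1],
    [0,0,0,2.2,3.85,0,-1],
    [0,0,-10,0,0,0,-1],
    [0,0,-10,0,0,0,-1],
    [0,0,-10,0,0,0,-1],
    [0,0,0,4.1,0,0,-1],
    [0,0,0,4.1,0,0,-1],
    [0,0,0,4.1,0,0,-1],
    [0,0,0,0,0,0,-1],
    [0,0,0,0,0,0,-1],
  ],
)

```text
t: 7.02
position: [612.9, -58.6, 135.0]
tcp_rot: [[-0.0, 1.0, -0.0], [1.0, 0.0, -0.0], [-0.0, -0.0, -1.0]]
wrist_force: [0.2, 0.2, -0.7]
opening: 21.2
grip_force: 30.0
```

```bash
python3 - <<'E'
from h import *
s=arm.sense();print(s['position'],np.round(s['tcp_rot'],3),s['t'],s['opening'],s['grip_force'])
snap('wrist','w4.png')
u,v=proj('w4.png',[614,-32,36]);print('pred hole',u,v)
a=cv2.imread('pics/w4.png');u0,v0=int(u)-60,int(v)-70;print(u0,v0)
c=cv2.resize(a[v0:v0+150,u0:u0+200],(800,600),interpolation=cv2.INTER_CUBIC);cv2.imwrite('pics/c5.png',c)
E
```

```text
[612.86278395 -58.60734571 135.02378629] [[-0.  1. -0.]
 [ 1.  0. -0.]
 [-0. -0. -1.]] 7.025 21.20544979042596 29.99983012676239
wrist {}
pred hole 322.6 171.8
262 101
```

View pics/c5.png

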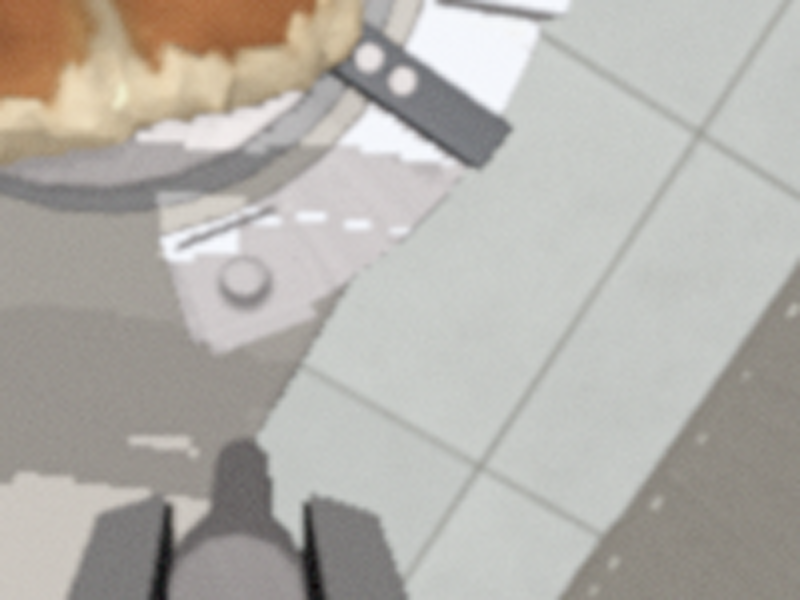

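The hole mouth is at crop (245,281), or (322.9,170.9) full-frame. The pin's lower end is at about crop (243,465), or (322.4,216.9), and the finger is well clear up and to the right.

```bash
python3 - <<'E'
from h import *
H=ray('w4.png',322.9,170.9,36);print(H,ray('w4.png',322.4,216.9,110),ray('w4.png',322.4,216.9,105))
E
```

```text
[614.3 -31.   36. ] [613.5 -60.  110. ] [613.5 -61.6 105. ]
```

Emit:
jog_arm(
  targets=[
    [0,0,0,2.85,0.1,0,-1],
    [0,0,0,0,0,3,-1],
    [0,0,0,0,0,3,-1],
    [0,0,0,0,0,0.5,-1],
    [0,0,0,0,0,0.5,-1],
    [0,0,0,0,0,0.4,-1],
    [0,0,0,0,0,0.4,-1],
    [0,0,0,0,0,0,-1],
  ],
)

```text
t: 8.07
position: [613.9, -29.7, 56.8]
tcp_rot: [[-0.0, 1.0, -0.0], [1.0, 0.0, -0.0], [-0.0, -0.0, -1.0]]
wrist_force: [-0.5, -0.9, -0.8]
opening: 20.9
grip_force: 30.0
```

Emit:
jog_arm(
  targets=[
    [0,0,0,0,0,0.4,-1],
    [0,0,0,0,0,0.4,-1],
    [0,0,0,0,0,0.4,-1],
    [0,0,0,0,0,0.4,-1],
    [0,0,0,0,0,0.4,-1],
    [0,0,0,0,0,0.25,-1],
    [0,0,0,0,0,0,-1],
  ],
)

```text
t: 8.95
position: [614.2, -29.8, 34.8]
tcp_rot: [[-0.0, 1.0, 0.001], [1.0, 0.0, -0.0], [-0.0, 0.001, -1.0]]
wrist_force: [-1.1, -1.3, 6.5]
opening: 21.0
grip_force: 30.0
```

Seated: 6.5 N upward force, at the same height as in the rest. I'll release, lift and go to the handwheel.

Emit:
jog_arm(
  targets=[
    [0,0,0,0,0,0,0],
    [0,0,0,0,0,0,0],
    [0,0,0,0,0,0,0],
    [0,0,0,0,0,0,0],
    [0,0,0,0,0,-2,0],
    [0,0,0,0,0,-5,0],
    [0,0,0,0,0,-5,0],
    [0,0,0,0,0,-3.5,0],
    [0,0,0,5,0,0,0],
    [0,0,0,5,0,0,0],
    [0,0,0,5,0,0,0],
    [0,0,0,5,-3,0,0],
    [0,0,0,5,-4,0,0],
    [0,0,0,0,0,0,0],
    [0,0,0,0,0,0,0],
  ],
)

```text
t: 10.82
position: [545.3, 218.9, 190.4]
tcp_rot: [[-0.0, 1.0, 0.001], [1.0, 0.0, 0.0], [0.0, 0.001, -1.0]]
wrist_force: [-0.3, 0.3, 0.4]
opening: 46.9
grip_force: 0.0
```

```bash
python3 - <<'E'
from h import *
s=arm.sense();print(s['position'],s['joints'],s['t'],s['opening'])
snap('wrist','w5.png');print(proj('w5.png',[614,-31,80]),proj('w5.png',[542,235,72]))
a=cv2.imread('pics/w5.png')
c=cv2.resize(a[50:290,180:500],(800,600),interpolation=cv2.INTER_CUBIC);cv2.imwrite('pics/c6.png',c)
E
```

```text
[545.28005648 218.88947114 190.41471558] [ 3.19500578e-01  3.74911016e-01  1.39401914e+00 -1.93349943e-04
  1.37130240e+00  3.19287749e-01] 10.825 46.87424764933752
wrist {}
[371.3 371.6] [318.6 178.4]
```

View pics/c6.png

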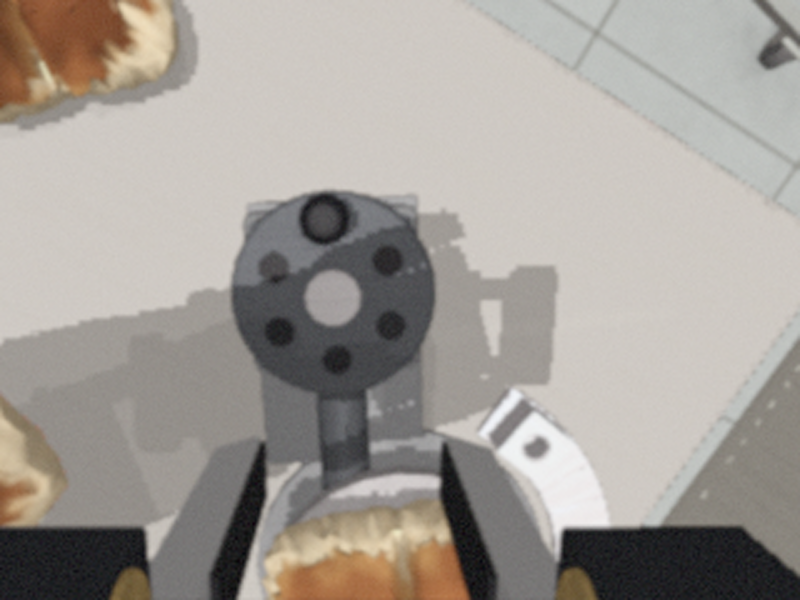

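Wheel outline is centred at crop (333.5,293), and the handle top is at crop (324,218), near 12 o'clock (+y). The loose bun is at upper left and clear of the handle circle.

```bash
python3 - <<'E'
from h import *
f='w5.png';g=lambda x,y,z:ray(f,180+(x+.5)/2.5-.5,50+(y+.5)/2.5-.5,z)
W=g(333.5,293,72);H=g(324,218,123);print(W,H,np.hypot(*(H-W)[:2]),np.degrees(np.arctan2(*(H-W)[1::-1])))
print('bun edges',g(175,50,35),g(30,110,35),g(65,480,100))
E
```

```text
[535.7 248.4  72. ] [533.7 283.4 123. ] 35.05709628591618 93.27048792318357
bun edges [460.4 358.7  35. ] [388.8 331.9  35. ] [415.  167.6 100. ]
```

Emit:
jog_arm(
  targets=[
    [0,0,0,3.3,-0.6,0,0],
    [0,0,0,3.2,-0.55,0,0],
    [0,0,0,0,0,4,0],
    [0,0,0,0,0,4,0],
    [0,0,0,0,0,3,0],
    [0,0,0,0,0,1.8,0],
    [0,0,0,0,0,0,0],
    [0,0,0,0,0,0,-1],
    [0,0,0,0,0,0,-1],
    [0,0,0,0,0,0,-1],
    [0,0,0,0,0,0,-1],
    [0,0,0,0,0,0,-1],
    [0,0,0,0,0,0,-1],
  ],
)

```text
t: 12.5
position: [533.8, 284.3, 61.9]
tcp_rot: [[-0.0, 1.0, 0.001], [1.0, 0.0, 0.0], [0.0, 0.001, -1.0]]
wrist_force: [-0.8, -0.0, 6.3]
opening: 19.6
grip_force: 30.0
```

```bash
python3 - <<'E'
from h import *
c=np.array([574,78]);f='w4.png';g=lambda x,y,z:ray(f,262+(x+.5)/4-.5,101+(y+.5)/4-.5,z)
T=g(490,148,54);B=g(358,62,54);print(T,B)
# axis: 112 from each hole (first picture + this one)
from scipy.optimize import least_squares
P=np.array([[642.7,162.9],[684.6,55.5],[614.3,-31]])
a=least_squares(lambda a:np.hypot(*(P-a).T)-112,c).x;print(a)
th=lambda p:np.degrees(np.arctan2(p[1]-a[1],p[0]-a[0]));print(th(T),th(P[2]),(th(T)-th(P[2])-np.degrees(np.arcsin(13/112)))/12,'turns')
# rows for one turn from 93 deg, 18 deg each
t=np.radians(93-18*np.arange(21));r=np.diff(np.c_[3.6*np.sin(t),3.6*np.cos(t)],axis=0).round(2)
print([[0,0,0,x,y,0,-1] for x,y in r.tolist()])
E
```

```text
[674.9   4.8  54. ] [641.6  25.3  54. ]
[574.34932203  73.88427872]
-34.49137351777573 -69.14804063676729 2.3326033218976767 turns
[[0, 0, 0, -0.12, 1.12, 0, -1], [0, 0, 0, -0.46, 1.03, 0, -1], [0, 0, 0, -0.75, 0.84, 0, -1], [0, 0, 0, -0.98, 0.56, 0, -1], [0, 0, 0, -1.1, 0.23, 0, -1], [0, 0, 0, -1.12, -0.12, 0, -1], [0, 0, 0, -1.03, -0.46, 0, -1], [0, 0, 0, -0.84, -0.75, 0, -1], [0, 0, 0, -0.56, -0.98, 0, -1], [0, 0, 0, -0.23, -1.1, 0, -1], [0, 0, 0, 0.12, -1.12, 0, -1], [0, 0, 0, 0.46, -1.03, 0, -1], [0, 0, 0, 0.75, -0.84, 0, -1], [0, 0, 0, 0.98, -0.56, 0, -1], [0, 0, 0, 1.1, -0.23, 0, -1], [0, 0, 0, 1.12, 0.12, 0, -1], [0, 0, 0, 1.03, 0.46, 0, -1], [0, 0, 0, 0.84, 0.75, 0, -1], [0, 0, 0, 0.56, 0.98, 0, -1], [0, 0, 0, 0.23, 1.1, 0, -1]]
```

Emit:
jog_arm(
  targets=[
    [0,0,0,-0.12,1.12,0,-1],
    [0,0,0,-0.46,1.03,0,-1],
    [0,0,0,-0.75,0.84,0,-1],
    [0,0,0,-0.98,0.56,0,-1],
    [0,0,0,-1.1,0.23,0,-1],
  ],
)

```text
t: 13.12
position: [572.1, 250.7, 61.9]
tcp_rot: [[-0.0, 1.0, 0.002], [1.0, 0.0, 0.002], [0.002, 0.002, -1.0]]
wrist_force: [-1.2, 3.7, 5.6]
opening: 19.5
grip_force: 30.0
```

Emit:
jog_arm(
  targets=[
    [0,0,0,-1.12,-0.12,0,-1],
    [0,0,0,-1.03,-0.46,0,-1],
    [0,0,0,-0.84,-0.75,0,-1],
    [0,0,0,-0.56,-0.98,0,-1],
    [0,0,0,-0.23,-1.1,0,-1],
    [0,0,0,0.12,-1.12,0,-1],
    [0,0,0,0.46,-1.03,0,-1],
    [0,0,0,0.75,-0.84,0,-1],
    [0,0,0,0.98,-0.56,0,-1],
    [0,0,0,1.1,-0.23,0,-1],
    [0,0,0,1.12,0.12,0,-1],
    [0,0,0,1.03,0.46,0,-1],
    [0,0,0,0.84,0.75,0,-1],
    [0,0,0,0.56,0.98,0,-1],
    [0,0,0,0.23,1.1,0,-1],
  ],
)

```text
t: 15.0
position: [533.0, 284.3, 61.8]
tcp_rot: [[-0.0, 1.0, -0.001], [1.0, 0.0, -0.0], [-0.0, -0.001, -1.0]]
wrist_force: [-4.1, -4.6, 11.9]
opening: 19.3
grip_force: 30.0
```

Emit:
jog_arm(
  targets=[
    [0,0,0,-0.12,1.12,0,-1],
    [0,0,0,-0.46,1.03,0,-1],
    [0,0,0,-0.75,0.84,0,-1],
    [0,0,0,-0.98,0.56,0,-1],
    [0,0,0,-1.1,0.23,0,-1],
    [0,0,0,-1.12,-0.12,0,-1],
    [0,0,0,-1.03,-0.46,0,-1],
    [0,0,0,-0.84,-0.75,0,-1],
    [0,0,0,-0.56,-0.98,0,-1],
    [0,0,0,-0.23,-1.1,0,-1],
    [0,0,0,0.12,-1.12,0,-1],
    [0,0,0,0.46,-1.03,0,-1],
    [0,0,0,0.75,-0.84,0,-1],
  ],
)

```text
t: 16.62
position: [507.7, 225.8, 62.0]
tcp_rot: [[0.0, 1.0, 0.003], [1.0, -0.0, 0.001], [0.001, 0.003, -1.0]]
wrist_force: [12.5, 4.4, 0.4]
opening: 19.2
grip_force: 30.0
```

Emit:
jog_arm(
  targets=[
    [0,0,0,1.01,-0.52,0,-1],
    [0,0,0,1.1,-0.23,0,-1],
    [0,0,0,1.12,0.12,0,-1],
    [0,0,0,1.03,0.46,0,-1],
    [0,0,0,0.84,0.75,0,-1],
    [0,0,0,0.56,0.98,0,-1],
    [0,0,0,0.23,1.1,0,-1],
    [0,0,0,-0.12,1.12,0,-1],
  ],
)

```text
t: 17.62
position: [544.5, 283.5, 61.8]
tcp_rot: [[-0.001, 1.0, -0.001], [1.0, 0.001, -0.0], [-0.0, -0.001, -1.0]]
wrist_force: [-5.0, -3.6, 12.9]
opening: 19.6
grip_force: 30.0
```

```bash
cat >> h.py <<'E'
def ft():
    s=arm.sense();p,F=np.array(s['position']),np.array(s['wrist_force']);r=p[:2]-[535.7,248.4];n=np.hypot(*r);u=r/n
    print('t',s['t'],'th',np.degrees(np.arctan2(r[1],r[0])).round(1),'R',n.round(1),'resist',-(F[0]*u[1]-F[1]*u[0]).round(2),'radial',(F[:2]@u).round(2),'Fz',F[2].round(1))
E
python3 - <<'E'
from h import *
ft()
t=np.radians(75-9*np.arange(21));r=np.diff(np.c_[3.6*np.sin(t),3.6*np.cos(t)],axis=0).round(2);print(r.tolist())
E
```

```text
t 17.625 th 75.9 R 36.1 resist 3.97 radial -4.73 Fz 12.9
[[-0.19, 0.53], [-0.27, 0.5], [-0.34, 0.45], [-0.41, 0.39], [-0.47, 0.32], [-0.51, 0.24], [-0.54, 0.16], [-0.56, 0.07], [-0.56, -0.01], [-0.56, -0.1], [-0.53, -0.19], [-0.5, -0.27], [-0.45, -0.34], [-0.39, -0.41], [-0.32, -0.47], [-0.24, -0.51], [-0.16, -0.54], [-0.07, -0.56], [0.01, -0.56], [0.1, -0.56]]
```

Emit:
jog_arm(
  targets=[
    [0,0,0,-0.19,0.53,0,-1],
    [0,0,0,-0.27,0.5,0,-1],
    [0,0,0,-0.34,0.45,0,-1],
    [0,0,0,-0.41,0.39,0,-1],
  ],
)

```text
t: 18.12
position: [563.4, 271.8, 61.9]
tcp_rot: [[-0.0, 1.0, 0.0], [1.0, 0.0, 0.001], [0.001, 0.0, -1.0]]
wrist_force: [-1.3, 4.2, 8.5]
opening: 19.9
grip_force: 30.0
```

```bash
python3 -c "from h import *;ft()"
```

```text
t 18.125 th 40.2 R 36.3 resist 4.03 radial 1.72 Fz 8.5
```

Emit:
jog_arm(
  targets=[
    [0,0,0,-0.47,0.32,0,-1],
    [0,0,0,-0.51,0.24,0,-1],
  ],
)

```text
t: 18.38
position: [569.3, 262.1, 61.9]
tcp_rot: [[-0.0, 1.0, 0.001], [1.0, 0.0, 0.001], [0.001, 0.001, -1.0]]
wrist_force: [1.1, 5.2, 5.9]
opening: 19.5
grip_force: 30.0
```

```bash
python3 -c "from h import *;ft()"
```

```text
t 18.375 th 22.2 R 36.3 resist 4.42 radial 3.0 Fz 5.9
```

Emit:
jog_arm(
  targets=[
    [0,0,0,-0.54,0.16,0,-1],
    [0,0,0,-0.56,0.07,0,-1],
  ],
)

```text
t: 18.62
position: [572.0, 251.0, 61.9]
tcp_rot: [[-0.0, 1.0, 0.002], [1.0, 0.0, 0.001], [0.001, 0.002, -1.0]]
wrist_force: [3.9, 3.6, 5.2]
opening: 19.2
grip_force: 30.0
```

```bash
python3 -c "from h import *;ft()"
```

```text
t 18.625 th 4.0 R 36.4 resist 3.34 radial 4.12 Fz 5.2
```

Emit:
jog_arm(
  targets=[
    [0,0,0,-0.56,-0.01,0,-1],
    [0,0,0,-0.56,-0.08,0,-1],
  ],
)

```text
t: 18.88
position: [571.0, 239.5, 61.9]
tcp_rot: [[-0.0, 1.0, 0.002], [1.0, 0.0, 0.001], [0.001, 0.002, -1.0]]
wrist_force: [2.4, 2.8, 5.8]
opening: 19.7
grip_force: 30.0
```

```bash
python3 -c "from h import *;ft()"
```

```text
t 18.875 th -14.1 R 36.4 resist 3.33 radial 1.63 Fz 5.8
```

Emit:
jog_arm(
  targets=[
    [0,0,0,-0.53,-0.17,0,-1],
  ],
)

```text
t: 19.0
position: [569.2, 234.2, 61.9]
tcp_rot: [[-0.0, 1.0, 0.002], [1.0, 0.0, 0.001], [0.001, 0.002, -1.0]]
wrist_force: [2.5, 3.2, 6.6]
opening: 19.7
grip_force: 30.0
```

```bash
python3 -c "from h import *;ft()"
```

```text
t 19.0 th -23.0 R 36.4 resist 3.88 radial 1.07 Fz 6.6
```

Emit:
jog_arm(
  targets=[
    [0,0,0,-0.5,-0.27,0,-1],
  ],
)

```text
t: 19.12
position: [566.6, 229.1, 61.9]
tcp_rot: [[-0.0, 1.0, 0.002], [1.0, 0.0, 0.001], [0.001, 0.002, -1.0]]
wrist_force: [3.7, 3.2, 6.5]
opening: 19.3
grip_force: 30.0
```

```bash
python3 -c "from h import *;ft()"
```

```text
t 19.125 th -32.0 R 36.4 resist 4.71 radial 1.48 Fz 6.5
```

Emit:
jog_arm(
  targets=[
    [0,0,0,-0.45,-0.35,0,-1],
  ],
)

```text
t: 19.25
position: [563.1, 224.5, 61.9]
tcp_rot: [[-0.0, 1.0, 0.002], [1.0, 0.0, 0.001], [0.001, 0.002, -1.0]]
wrist_force: [3.8, 2.2, 5.9]
opening: 19.4
grip_force: 30.0
```

```bash
python3 -c "from h import *;ft()"
```

```text
t 19.25 th -41.1 R 36.4 resist 4.16 radial 1.45 Fz 5.9
```

Emit:
jog_arm(
  targets=[
    [0,0,0,-0.2,-0.2,0,-1],
  ],
)

```text
t: 19.38
position: [561.0, 222.4, 61.9]
tcp_rot: [[-0.0, 1.0, 0.002], [1.0, 0.0, 0.0], [0.0, 0.002, -1.0]]
wrist_force: [3.7, 1.4, 5.3]
opening: 19.4
grip_force: 30.0
```

```bash
python3 -c "from h import *;ft()"
```

```text
t 19.375 th -45.8 R 36.3 resist 3.61 radial 1.6 Fz 5.3
```

Still free at 2.39 turns, so I'll continue in 9° steps.

Emit:
jog_arm(
  targets=[
    [0,0,0,-0.37,-0.43,0,-1],
  ],
)

```text
t: 19.5
position: [556.8, 218.9, 61.9]
tcp_rot: [[-0.0, 1.0, 0.002], [1.0, 0.0, 0.001], [0.001, 0.002, -1.0]]
wrist_force: [3.0, 3.3, 5.6]
opening: 19.2
grip_force: 30.0
```

```bash
python3 -c "from h import *;ft()"
```

```text
t 19.5 th -54.5 R 36.3 resist 4.37 radial -0.91 Fz 5.6
```

Emit:
jog_arm(
  targets=[
    [0,0,0,-0.3,-0.48,0,-1],
  ],
)

```text
t: 19.62
position: [551.9, 215.9, 61.9]
tcp_rot: [[-0.0, 1.0, 0.002], [1.0, 0.0, 0.001], [0.001, 0.002, -1.0]]
wrist_force: [3.0, 3.4, 7.1]
opening: 19.5
grip_force: 30.0
```

```bash
python3 -c "from h import *;ft()"
```

```text
t 19.625 th -63.6 R 36.3 resist 4.19 radial -1.73 Fz 7.1
```

Emit:
jog_arm(
  targets=[
    [0,0,0,-0.22,-0.52,0,-1],
  ],
)

```text
t: 19.75
position: [546.6, 213.8, 61.9]
tcp_rot: [[-0.0, 1.0, 0.002], [1.0, 0.0, 0.001], [0.001, 0.002, -1.0]]
wrist_force: [2.8, 4.7, 5.4]
opening: 19.3
grip_force: 30.0
```

```bash
python3 -c "from h import *;ft()"
```

```text
t 19.75 th -72.5 R 36.3 resist 4.06 radial -3.64 Fz 5.4
```

Emit:
jog_arm(
  targets=[
    [0,0,0,-0.12,-0.55,0,-1],
  ],
)

```text
t: 19.88
position: [541.2, 212.6, 61.9]
tcp_rot: [[-0.0, 1.0, 0.002], [1.0, 0.0, 0.001], [0.001, 0.002, -1.0]]
wrist_force: [4.6, 4.1, 5.4]
opening: 19.5
grip_force: 30.0
```

```bash
python3 -c "from h import *;ft()"
```

```text
t 19.875 th -81.2 R 36.2 resist 5.17 radial -3.4 Fz 5.4
```

Emit:
jog_arm(
  targets=[
    [0,0,0,-0.03,-0.56,0,-1],
  ],
)

```text
t: 20.0
position: [535.8, 212.3, 61.9]
tcp_rot: [[-0.0, 1.0, 0.002], [1.0, 0.0, 0.001], [0.001, 0.002, -1.0]]
wrist_force: [6.7, 3.1, 3.2]
opening: 19.3
grip_force: 30.0
```

```bash
python3 -c "from h import *;ft()"
```

```text
t 20.0 th -89.8 R 36.1 resist 6.68 radial -3.1 Fz 3.2
```

Emit:
jog_arm(
  targets=[
    [0,0,0,0.06,-0.56,0,-1],
  ],
)

```text
t: 20.12
position: [530.4, 212.7, 61.9]
tcp_rot: [[-0.0, 1.0, 0.003], [1.0, 0.0, 0.001], [0.001, 0.003, -1.0]]
wrist_force: [8.7, 1.8, 3.1]
opening: 19.4
grip_force: 30.0
```

```bash
python3 -c "from h import *;ft()"
```

```text
t 20.125 th -98.4 R 36.0 resist 8.31 radial -3.05 Fz 3.1
```

The wheel is now clearly stiffer, at about twice the free force (8.3 against 4.0 N). I'll hold, then let go and lift straight up.

Emit:
jog_arm(
  targets=[
    [0,0,0,0,0,0,-1],
    [0,0,0,0,0,0,-1],
    [0,0,0,0,0,0,-1],
  ],
)

```text
t: 20.5
position: [530.0, 212.8, 61.9]
tcp_rot: [[-0.0, 1.0, 0.001], [1.0, 0.0, 0.0], [0.0, 0.001, -1.0]]
wrist_force: [2.0, 2.9, 7.3]
opening: 19.2
grip_force: 30.0
```

```bash
python3 -c "from h import *;ft()"
```

```text
t 20.5 th -99.2 R 36.1 resist 1.49 radial -3.14 Fz 7.3
```

Emit:
jog_arm(
  targets=[
    [0,0,0,0,0,0,0],
    [0,0,0,0,0,0,0],
    [0,0,0,0,0,0,0],
    [0,0,0,0,0,0,0],
    [0,0,0,0,0,-2,0],
    [0,0,0,0,0,-4,0],
    [0,0,0,0,0,-5,0],
    [0,0,0,0,0,-5,0],
    [0,0,0,0,0,0,0],
    [0,0,0,0,0,0,0],
    [0,0,0,0,0,0,0],
    [0,0,0,0,0,0,0],
  ],
)

```text
t: 22.0
position: [529.6, 212.5, 220.3]
tcp_rot: [[-0.0, 1.0, -0.001], [1.0, 0.0, -0.0], [-0.0, -0.001, -1.0]]
wrist_force: [-0.3, -0.3, 0.3]
opening: 46.9
grip_force: 0.0
```

```bash
python3 -c "
from bench import arm
print(arm.close_job())"
```

```text
the job is handed in; nothing more can be done
None
```

The job is handed in at about 22 s: the pin is in the right-hand end hole, and the finger bears on it at about 40 N, estimated from wheel stiffness twice free running. The gripper is lifted clear, but I took no final picture of the pin and the hand-in returned no verdict.

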